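# Open the dust extractor's filter pot

## Robot

A 7-joint arm with a two-finger parallel gripper is mounted at the origin on the work surface. World frame = base frame: x ahead of the robot, y to its left, z up, the work surface at z = 0. Lengths are in m, angles in rad, forces in N, time in s.
With the tool pointing down it reaches from about 0.4 to 0.85 m from the base axis. Payload 10.4 kg.
Tool frame: the origin (TCP) lies between the finger pads; the fingertips stand 25 mm ahead of it and the grasp point (between the pads) lies 6 mm ahead of it; x points along the fingers, y is the direction in which the jaws open and shut, and the axes are right-handed (so a half turn about x gives the same grasp; the last joint's range is limited). The gripper opens to 87 mm and grips with 3 to 60 N. Pads are 19 mm wide; open, the fingers measure 117 mm over their backs; the gripper's body (75 mm by 190 mm) begins 51 mm behind the grasp point.
Start: joints at [-1.324, 0.332, -0.065, 1.46, 0.022, 1.35, -0.088], TCP at [0.167, 0.602, 0.248] pointing down, gripper open.
Joint ranges: [-2.6, 2.6], [-0.5, 2.12], [-1.47, 1.34], [0.16, 2.42], [-1.27, 4.41], [0.06, 2.06], [-2.6, 2.6]. Speed limits (rad/s): [2.22, 2.22, 2.79, 2.79, 3.14, 3.14, 3.14].

## Interface

Orientations are given as a unit quaternion [x, y, z, w].
In Python, from bench import r gives the robot as it stands.
- The arm moves only by the shell command python3 -m pendant 'ROWS' [FORCE]. ROWS is JSON, a list of rows, each an object with "translation": the shift along the world's x, y, z in cm, a list of three; "angular": the turn, a rotation vector about the world's x, y, z in degrees, a list of three; "hand": the opening, from -1 (shut) to 1 (fully open). In form: [{"translation": [dx, dy, dz], "angular": [wx, wy, wz], "hand": hand}, ...]. A call has 1 to 20 rows; each row shifts and turns the commanded pose from where the row before left it; what a row does not reach is not made up. A row lasts 1/10 s, in which the tool goes at most 50 mm and 8.59 degrees, less where a joint would pass 70% of its speed; a pose out of reach is approached as far as the arm can. A call is refused whole if a number of a shift passes 5 or a number of a turn 8.59, either way. A call with a gripper value outside its range is refused whole. The fingers move at their own pace and stop on an object; FORCE is the grip in N (left out, the last holds). Time passes only in rows, so rows that do not move let the fingers close. It gives the time, the measured TCP pose, the force and the opening at its end, in the units of the state.
- r.read_state(): the state, without advancing time (a new reading comes with each control period).
- r.camera(name): name is "scene" or "top" or "wrist"; returns the picture (420x560x3 uint8, red, green, blue); there is no depth.
- r.camera_info(name): a dict with "fx", "fy", "cx", "cy" (pixels), "rvec" (rotation vector, rad) and "tvec" (3), from world to camera coordinates, as OpenCV has them; the wrist camera has in their place "mount" (4x4, takes a point from camera to tool coordinates, whose origin is the TCP and whose axes are the tool frame's). Camera axes: x right, y down, z forward; pixel columns grow to the right and rows downward; lengths in m; the calibration is good to about 2 mm. A picture is of the moment at which its call begins: read the wrist's pose just before it. camera_info takes no time and is no camera call.
- r.close_job(): hands the job in, once; it reports no verdict.
Trained networks look in the newest picture that a camera, given by its name, has taken for a name from the list of things; names that differ only in an ending like _2 or _b are one class to them, and where a whole thing is asked for, a point or a joint stands for the part that bears it (a point fixed in the world has none). Each returns a list of dicts, best first, with "confidence" (0 to 1); they miss things now and then, are a little off and sometimes report something else, mostly with a low value. They report only what shows in the picture. A call takes as long as a camera call. They do not tell look-alikes from the thing itself.
- r.find_in(camera, name): "point" ([row, column] in pixels, amid what is visible of it).
- r.mark_of(camera, name): "point" ([row, column] in pixels: a listed point, or the origin of a listed thing).
The state is a dict: "time": time; "joint_positions": joint angles; "joint_vel": joint speeds; "joint_torque": joint torques, N m; "ee_pos": TCP position; "eef_rot": TCP orientation; "ft_force": force on the tool from outside, world axes, zero at the start; "torque": the same for the moment, N m; "width": finger opening in m.
Only numpy, scipy, OpenCV 4.12 (cv2) and the standard library are available. Lean on these libraries where they do the work, as an engineer would, in place of code of your own. Each camera call takes 0.05 s, during which the arm holds its last target.

## Task

The extractor's filter is due for service: turn the selector on its control box fully anticlockwise to the end stop, then clockwise exactly three clicks, and leave it there. Then turn the filter pot's lid anticlockwise by its bar grip until its two lugs stand in the slots of the collar, lift it straight out and set it down gently, right way up and flat, in the empty tray. Leave the other things on the bench where they are.

Things in the scene. Friction and masses are not known exactly. Their poses are not given: they have to be found in the camera images.
- console: Grey control box, fixed, 155 (x) x 150 (y) x 130 tall; origin on the bench, straight below the panel's centre. Its top is a flat panel that faces up and towards its own -x. The panel's lower front edge is 35 above the bench at x = -66, its upper rear edge 127 at x = +66; the stand behind reaches x = +89
- panel (a point): Centre of the control box's panel face (160 up the slope x 150 wide), 81 above the bench; the knob stands here. Site z: the panel's normal, 35 degrees from vertical towards the console's -x; x: straight up the slope. Six white dots 42 from the centre, 24 degrees apart, mark the clicks
- selector (a joint): Knob angle (rad): 0 at the anticlockwise end stop, growing clockwise seen facing the panel; hard stops at 0 and 2.094. Six detents at 0, 0.419, 0.838, 1.257, 1.676, 2.094 (24 degrees apart); let go, it snaps into the nearest. About 0.05 N m carries it over a click. Starts two or more clicks from the zero stop
- selector_grip (a point): Mid grip of the selector, on its axis, 22 above the panel. Site z: axis, out of the panel; x: along the bar towards its pointer end (white line), turning with it. Black bar 46 long, 12 wide, from 7.5 to 32.5 above the panel, on a 42 diameter skirt below. At the end stop the pointer stands 60 degrees anticlockwise of straight up the panel
- pot: Grey round filter pot, fixed, 112 diameter; origin at its underside's centre. On top an aluminium bayonet collar, inner radius 46, top 92 above the bench, with two slots about 22 wide on the pot's own +x and -x. Just past each slot, on the anticlockwise side, a stop blocks the lid's lugs
- lid: Aluminium lid, loose, 110 to 230 g: disc 88 diameter, 6 thick; origin at its underside's centre, 80 above the bench while in the pot, with 2 mm sideways play. Its x runs along the bar grip and the two lugs (14 wide, 5 thick, 101 over both tips). Lugs start under the collar, 0.65 to 1.3 rad clockwise of the slots (seen from above)
- lid_grip (a point): Mid grip of the lid's black bar, on its axis, 24 above the underside. Bar 56 long (lid's x), 14 wide, 6 to 34 above the underside. The lid turns freely; it lifts out when the bar lies along the pot's x axis (either way round, within about 3 degrees); some 2 degrees past that the stops block it
- tray: Empty square steel tray, fixed, 160 x 160 outside, 22 tall, walls 4; origin at its underside's centre, floor about 4 above it
- stand: Handpiece stand, fixed: foot 48 diameter, upright rod 10 diameter, 242 tall, a hook near the top with a black handpiece hanging beside the rod, 18 out along the stand's x. Origin under the foot's centre
- jar: Bystander, loose: amber jar with black cap, 40 diameter x 60 tall. Origin at the centre of its underside
- wax: Bystander, loose: green wax block 70 x 35 x 25. Origin at the centre of its underside
- brush: Bystander, loose: wooden bench brush, 150 long, lying along its x. Origin at the centre of its underside
- mandrel: Bystander, loose: tapered steel mandrel standing on its 44 diameter foot, 120 tall. Origin at the centre of its underside
- bur_block: Bystander, loose: dark wooden block 60 x 40 x 22 with small burs standing in it, 50 tall in all. Origin at the centre of its underside
- cup: Bystander, loose: white cup, 60 diameter x 70 tall. Origin at the centre of its underside
- caliper: Bystander, loose: steel caliper lying flat along its x, 150 long, 7 thick. Origin at the centre of its underside
There are look-alikes about, which are no part of the job. What is meant by the lid is not brown or purple, and is the larger of those in its own colour.

How it is judged:
By the outcome, as a careful person would: the job done as asked, in the order asked, and still so for the second after the job is handed in, with the robot touching nothing.
It also fails if it takes over 61 s, if anything falls off the work surface, if the arm or the gripper's body presses on something with over 40 N, if the wrist force passes 120 N, or if a joint passes its speed limit or range.

## Working session

There is one attempt and no reset: what is moved stays moved. The work goes in short steps, Python scripts to look and compute and a shell command to move; the robot and the scene stay as the last step left them, time stands still between calls to the robot, and variables do not carry over. Pictures are saved under pics/ and viewed, and the job is handed in when it is done.

```bash
ls; mkdir -p pics; python3 - <<'E'
from bench import r
import cv2
print(r.read_state())
for n in("scene","top"):
    im=r.camera(n); cv2.imwrite(f"pics/{n}0.png",im[:,:,::-1]); print(n,r.camera_info(n))
    for k in ["console","panel","selector_grip","pot","lid","lid_grip","tray","stand"]:
        print(k,[( [round(x) for x in d["point"]],round(d["confidence"],2)) for d in r.mark_of(n,k)][:4])
print(r.camera_info("wrist"))
print(r.read_state()["time"])
E
```

```text
pics
{'time': 0.0, 'joint_positions': array([-1.32363329,  0.33284289, -0.06468987,  1.46092578,  0.0216214 ,
        1.34987585, -0.08846848]), 'joint_vel': array([ 0.00046336,  0.00039886,  0.00054425, -0.00011119, -0.00037478,
       -0.0012711 ,  0.00106132]), 'joint_torque': array([ 2.95637010e-04, -6.23259544e+01,  2.44741724e-02, -3.89895701e+01,
       -6.13688654e-02,  3.97255586e-02,  1.67104358e-04]), 'ee_pos': array([0.16649009, 0.60206708, 0.2467794 ]), 'eef_rot': array([ 0.09459197,  0.70072051, -0.09554825,  0.70065231]), 'ft_force': array([-0.62730152, -0.96745034,  0.03922331]), 'torque': array([ 0.02943169,  0.00120745, -0.01399035]), 'width': 0.08725879577698208}
scene {'fx': 458.0553871115355, 'fy': 458.0553871115355, 'cx': 287.8854782968539, 'cy': 207.56971291980787, 'rvec': array([ 1.43200761,  2.19125269, -0.83934953]), 'tvec': array([ 0.26184837, -0.33040422,  1.57610151])}
console []
panel [([215, 440], 0.75)]
selector_grip [([204, 442], 0.75), ([237, 432], 0.2)]
pot [([168, 208], 0.75)]
lid [([146, 238], 0.83), ([150, 210], 0.63), ([193, 168], 0.61)]
lid_gri
[... 528 characters left out ...]
270, 284], 0.4)]
lid [([247, 388], 0.76), ([197, 402], 0.73), ([307, 380], 0.66), ([296, 429], 0.66)]
lid_grip [([249, 394], 0.87), ([309, 379], 0.8), ([197, 405], 0.69), ([297, 433], 0.58)]
tray [([191, 256], 0.73)]
stand [([224, 315], 0.68)]
{'fx': 314.6060241818497, 'fy': 314.6060241818497, 'cx': 276.2772623247777, 'cy': 212.76674405804695, 'mount': array([[ 9.48954042e-05, -2.51811937e-01,  9.67776182e-01,
        -1.36941882e-01],
       [ 9.99999980e-01, -1.48371507e-04, -1.36660853e-04,
         8.32145782e-04],
       [ 1.78003245e-04,  9.67776176e-01,  2.51811918e-01,
        -6.85405603e-02],
       [ 0.00000000e+00,  0.00000000e+00,  0.00000000e+00,
         1.00000000e+00]])}
0.9
```

```bash
python3 - <<'E'
import cv2
for n in("scene","top"):
    im=cv2.imread(f"pics/{n}0.png"); cv2.imwrite(f"pics/{n}0b.png",cv2.resize(im,(800,600),interpolation=cv2.INTER_CUBIC))
im=cv2.imread("pics/top0.png")
cv2.imwrite("pics/top0c.png",cv2.resize(im[170:340,320:470],None,fx=3.5,fy=3.5,interpolation=cv2.INTER_CUBIC))
cv2.imwrite("pics/top0d.png",cv2.resize(im[200:320,60:200],None,fx=4.5,fy=4.5,interpolation=cv2.INTER_CUBIC))
E
```

```text
(no output)
```

View pics/scene0b.png

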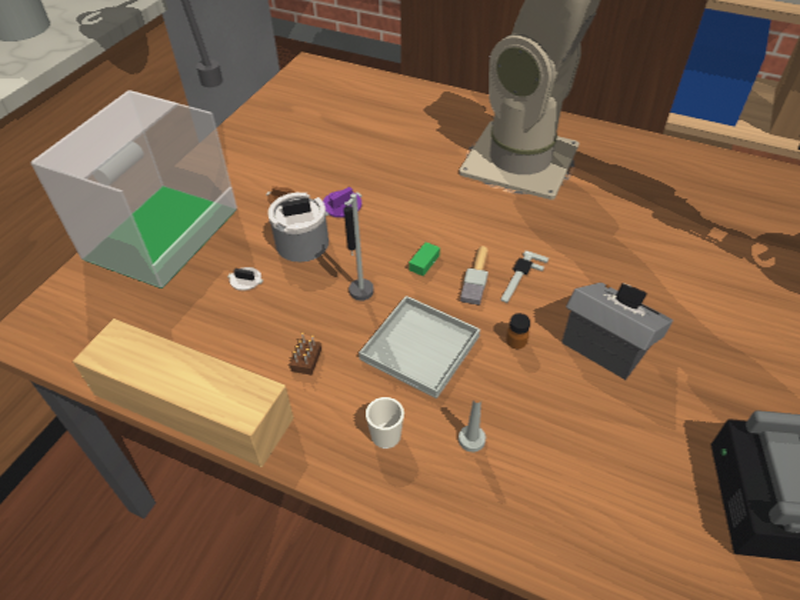

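View pics/top0b.png

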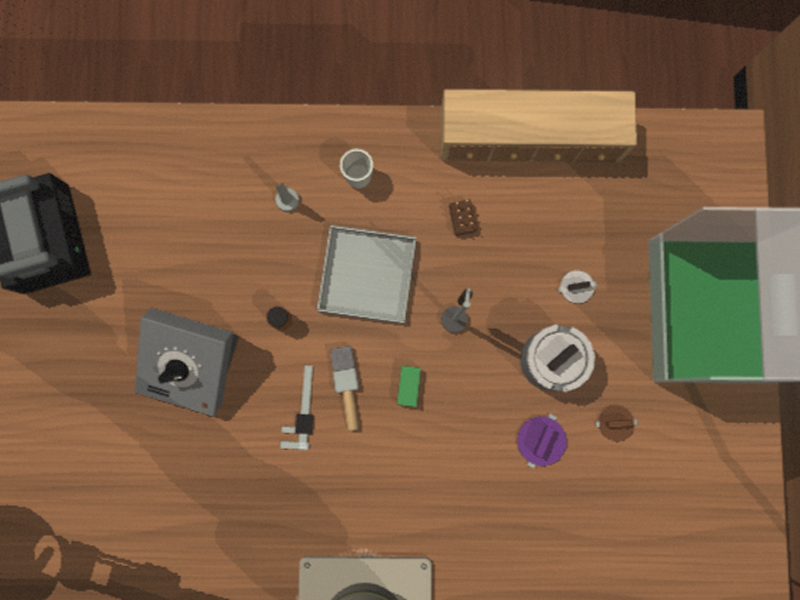

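View pics/top0c.png

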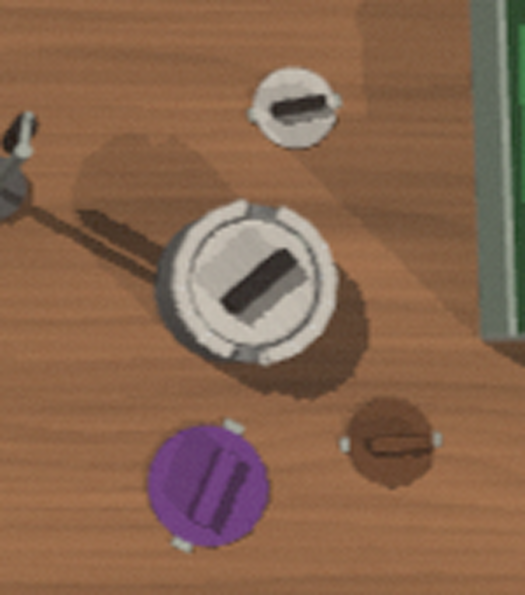

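View pics/top0d.png

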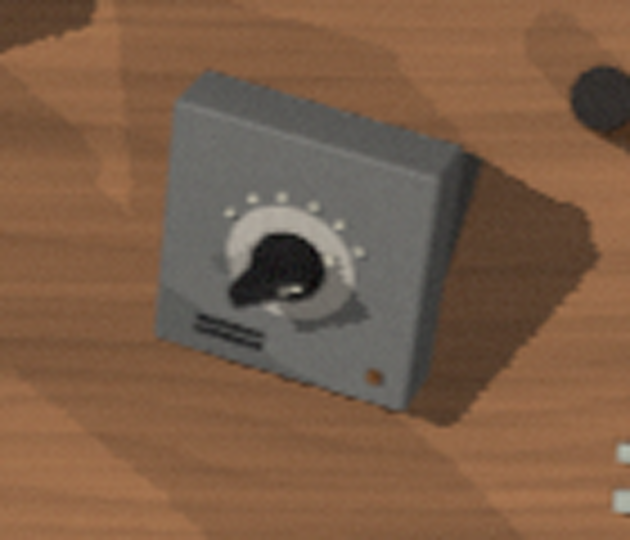

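```bash
cat > h.py <<'E'
import numpy as np, cv2
from bench import r
from scipy.optimize import least_squares
from scipy.spatial.transform import Rotation as R
def proj(n,P,state=None):
    c=r.camera_info(n); K=np.array([[c["fx"],0,c["cx"]],[0,c["fy"],c["cy"]],[0,0,1.]])
    P=np.atleast_2d(np.array(P,float))
    if n=="wrist":
        M=np.eye(4);M[:3,:3]=R.from_quat(state["eef_rot"]).as_matrix();M[:3,3]=state["ee_pos"]
        T=np.linalg.inv(M@c["mount"]); Q=P@T[:3,:3].T+T[:3,3]
    else: Q=P@R.from_rotvec(c["rvec"]).as_matrix().T+c["tvec"]
    return np.c_[c["fx"]*Q[:,0]/Q[:,2]+c["cx"],c["fy"]*Q[:,1]/Q[:,2]+c["cy"]]
def back(n,uv,z,state=None):
    c=r.camera_info(n); out=[]
    for u,v in np.atleast_2d(uv):
        d=np.array([(u-c["cx"])/c["fx"],(v-c["cy"])/c["fy"],1.])
        if n=="wrist":
            M=np.eye(4);M[:3,:3]=R.from_quat(state["eef_rot"]).as_matrix();M[:3,3]=state["ee_pos"]
            T=M@c["mount"]; o=T[:3,3]; d=T[:3,:3]@d
        else:
            Rm=R.from_rotvec(c["rvec"]).as_matrix(); o=-Rm.T@c["tvec"]; d=Rm.T@d
        out.append(o+d*(z-o[2])/d[2])
    return np.array(out)
def con(p,P): # console pose x,y,yaw
    c,s=np.cos(p[2]),np.sin(p[2]); P=np.atleast_2d(np.array(P,float))
    return np.c_[p[0]+c*P[:,0]-s*P[:,1],p[1]+s*P[:,0]+c*P[:,1],P[:,2]]
def sl(u,v,h=0): # panel point: u up slope, v left (console y), h off panel
    a=np.radians(35); return [u*np.cos(a)-h*np.sin(a), v, .081+u*np.sin(a)+h*np.cos(a)]
E
python3 - <<'E'
from h import *
k=np.array([[178,103],[435,178],[408,410],[157,337]])/4.5+[60,200]
C=[sl(.08,.075),sl(.08,-.075),sl(-.08,-.075),sl(-.08,.075)]
f=lambda p:(proj("top",con(p,C))-k).ravel()
s=least_squares(f,[.35,.4,0.]);print("con",s.x,f(s.x).round(1))
dots=np.array([[230,212],[253,198],[282,197],[314,206],[340,225],[361,252]])/4.5+[60,200]
D=[sl(.042*np.cos(t),-.042*np.sin(t)) for t in np.radians(-60+24*np.arange(6))]
f2=lambda p:np.r_[f(p)*.7,(proj("top",con(p,D))-dots).ravel()]
s=least_squares(f2,s.x);print("con",s.x,f2(s.x).round(1))
z=lambda a:np.array(a)/3.5+[320,170]
sl_=back("top",z([[262,212],[245,353]]),.092);print("slots",sl_,sl_.mean(0)); d=sl_[0]-sl_[1];print("potx deg",np.degrees(np.arctan2(d[1],d[0])),np.linalg.norm(d))
b=back("top",z([[224,305],[300,258]]),.114);print("bar",b,b.mean(0));d=b[1]-b[0];print(np.degrees(np.arctan2(d[1],d[0])),np.linalg.norm(d))
t=np.array([[331,228],[415,237],[405,322],[319,312]])*.7
t=back("top",t,.022);print("tray",t,t.mean(0))
print("stand", back("top",np.array([[455,320]])*.7,.005))
for n,zz in [("purple",[208,487]),("white small",[295,107])]:print(n,back("top",z([zz]),.01))
E
```

```text
con [ 0.44020347  0.32164067 -0.26916841] [-1.3 -0.9  1.8 -0.2  0.2  0.7 -0.7  0.4]
con [ 0.43909384  0.32262517 -0.2701242 ] [-1.2 -0.3  0.9  0.2 -0.2  0.8 -0.8  0.6  0.3  0.1  0.2  0.2  0.3 -0.2
  0.1 -0.2  0.3 -0.2 -0.3 -0.5]
slots [[ 0.51295238 -0.33747558  0.092     ]
 [ 0.4148712  -0.32391244  0.092     ]] [ 0.46391179 -0.33069401  0.092     ]
potx deg -7.873206471125178 0.09901452639193613
bar [[ 0.44708597 -0.30529581  0.114     ]
 [ 0.47969064 -0.35790255  0.114     ]] [ 0.46338831 -0.33159918  0.114     ]
-58.21014834445515 0.06189131022950194
tray [[ 0.70157386  0.07164855  0.022     ]
 [ 0.6863641  -0.08279868  0.022     ]
 [ 0.52955382 -0.06576062  0.022     ]
 [ 0.54616744  0.09015768  0.022     ]] [0.6159148  0.00331173 0.022     ]
stand [[ 0.53577287 -0.15762807  0.005     ]]
purple [[ 0.31806177 -0.31315377  0.01      ]]
white small [[ 0.59934787 -0.38253202  0.01      ]]
```

```bash
cat >> h.py <<'E'
CON=np.array([0.4391,0.3226,-0.2701])
def frame(th,flip=1,p=CON):
    Rz=R.from_euler("z",p[2]).as_matrix(); a=np.radians(35)
    u=Rz@[np.cos(a),0,np.sin(a)]; n=Rz@[-np.sin(a),0,np.cos(a)]; rg=-Rz[:,1]
    t=np.radians(th); d=np.cos(t)*u+np.sin(t)*rg
    x=-n; z=d*flip; y=np.cross(z,x); return np.c_[x,y,z],n
def kp(h,p=CON): return con(p,[sl(0,0,h)])[0]
def delta(s,pos,Rm):
    rv=(R.from_matrix(Rm)*R.from_quat(s["eef_rot"]).inv()).as_rotvec(degrees=True)
    return ((np.array(pos)-s["ee_pos"])*100).round(2), rv.round(2)
E
python3 - <<'E'
from h import *
s=r.read_state(); print(R.from_quat(s["eef_rot"]).as_matrix().round(2))
for fl in(1,-1):
  for th in(-60,0,60):
    print(fl,th,*delta(s,kp(.15),frame(th,fl)[0]))
E
```

```text
[[ 0.    0.27  0.96]
 [ 0.    0.96 -0.27]
 [-1.    0.    0.  ]]
1 -60 [ 18.96 -25.69  -4.37] [-26.1  -25.68  58.03]
1 0 [ 18.96 -25.69  -4.37] [-9.340e+00 -3.373e+01 -2.000e-02]
1 60 [ 18.96 -25.69  -4.37] [  9.18 -35.43 -58.07]
-1 -60 [ 18.96 -25.69  -4.37] [  29.52  -30.   -115.63]
-1 0 [ 18.96 -25.69  -4.37] [-52.16  14.42 171.65]
-1 60 [ 18.96 -25.69  -4.37] [-40.75 -10.57 115.6 ]
```

```bash
python3 -m pendant '[{"translation":[2.4,-3.2,-0.5],"angular":[-1.2,-4.2,0],"hand":1},{"translation":[2.4,-3.2,-0.5],"angular":[-1.2,-4.2,0],"hand":1},{"translation":[2.4,-3.2,-0.5],"angular":[-1.2,-4.2,0],"hand":1},{"translation":[2.4,-3.2,-0.5],"angular":[-1.2,-4.2,0],"hand":1},{"translation":[2.4,-3.2,-0.6],"angular":[-1.2,-4.2,0],"hand":1},{"translation":[2.4,-3.2,-0.6],"angular":[-1.2,-4.2,0],"hand":1},{"translation":[2.4,-3.2,-0.6],"angular":[-1.1,-4.2,0],"hand":1},{"translation":[2.2,-3.3,-0.6],"angular":[-1,-4.2,0],"hand":1},{"translation":[0,0,0],"angular":[0,0,0],"hand":1},{"translation":[0,0,0],"angular":[0,0,0],"hand":1}]' 20
python3 - <<'E'
from h import *
s=r.read_state(); print(s["time"],s["joint_positions"].round(2),*delta(s,kp(.15),frame(0)[0]))
im=r.camera("wrist"); cv2.imwrite("pics/w1.png",cv2.resize(im[:,:,::-1],(800,600)))
print(s["joint_vel"].round(3))
for th in(0,12,36,60): 
  d=frame(0)[0]; print(th,proj("wrist",[kp(.0325)+.023*frame(th)[0][:,2]],s)*800/560)
D=[con(CON,[sl(.042*np.cos(t),-.042*np.sin(t))])[0] for t in np.radians(-60+24*np.arange(6))]
print((proj("wrist",D,s)*800/560).round())
E
```

```text
time: 1.9
ee_pos: [0.3564, 0.3453, 0.2037]
eef_rot: [0.063, 0.459, -0.12, 0.878]
ft_force: [-0.1, 0.5, -0.2]
width: 0.087
1.9 [-1.29 -0.    0.04  2.07  0.68  1.14 -0.27] [-0.02  0.02  0.02] [-0.09 -0.17  0.07]
[-0.009  0.013 -0.016 -0.043 -0.012 -0.     0.003]
0 [[393.73839229 345.38794187]]
12 [[385.75106    344.60437594]]
36 [[371.06662671 338.45508335]]
60 [[360.09654208 327.0841906 ]]
[[448. 326.]
 [430. 344.]
 [407. 354.]
 [381. 354.]
 [357. 345.]
 [339. 326.]]
```

View pics/w1.png

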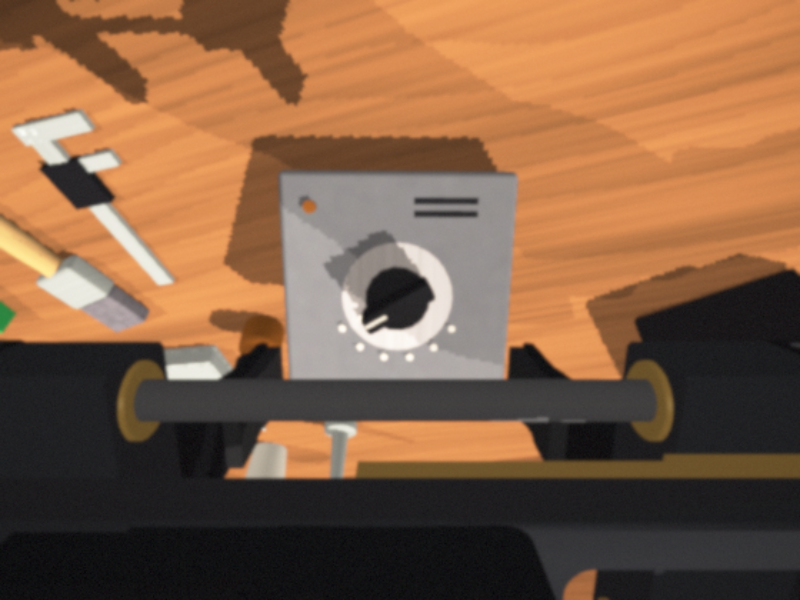

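```bash
cat >> h.py <<'E'
F0=frame(0)[0]
KO=.0009*F0[:,1]+.0008*F0[:,2]
E
python3 - <<'E'
from h import *
s=r.read_state()
print(*delta(s,kp(.065)+KO,frame(60)[0]), frame(0)[1], frame(0)[1]*2.9)
E
```

```text
[ 4.78 -1.31 -6.94] [ 32.97  -9.27 -49.18] [-0.55278097  0.15304615  0.81915204] [-1.60306483  0.44383382  2.37554093]
```

```bash
python3 -m pendant '[{"translation":[0.6,-0.16,-0.87],"angular":[4.12,-1.16,-6.15],"hand":1},{"translation":[0.6,-0.16,-0.87],"angular":[4.12,-1.16,-6.15],"hand":1},{"translation":[0.6,-0.16,-0.87],"angular":[4.12,-1.16,-6.15],"hand":1},{"translation":[0.6,-0.16,-0.87],"angular":[4.12,-1.16,-6.15],"hand":1},{"translation":[0.6,-0.16,-0.87],"angular":[4.12,-1.16,-6.15],"hand":1},{"translation":[0.6,-0.16,-0.87],"angular":[4.12,-1.16,-6.15],"hand":1},{"translation":[0.6,-0.16,-0.86],"angular":[4.12,-1.16,-6.15],"hand":0.4},{"translation":[0.58,-0.19,-0.86],"angular":[4.13,-1.15,-6.13],"hand":0},{"translation":[0,0,0],"angular":[0,0,0],"hand":-0.2},{"translation":[0,0,0],"angular":[0,0,0],"hand":-0.2}]' 20
python3 - <<'E'
from h import *
s=r.read_state(); print(s["time"],s["joint_positions"].round(2),*delta(s,kp(.065)+KO,frame(60)[0]), s["width"])
im=r.camera("wrist"); cv2.imwrite("pics/w2.png",cv2.resize(im[:,:,::-1],(800,600)))
D=[con(CON,[sl(.042*np.cos(t),-.042*np.sin(t))])[0] for t in np.radians(-60+24*np.arange(6))]
print((proj("wrist",D,s)*800/560).round())
for th in(60,240): print(proj("wrist",[kp(.0325)+.023*frame(th)[0][:,2]],s)*800/560)
E
```

```text
time: 2.95
ee_pos: [0.4042, 0.3334, 0.1346]
eef_rot: [0.491, 0.338, -0.332, 0.731]
ft_force: [-0.2, -0.5, -0.2]
width: 0.0626
2.95 [-1.25  0.12  0.11  2.12  0.75  0.95 -1.35] [-0.01 -0.02  0.01] [ 0.15 -0.11 -0.19] 0.06259483968665724
[[470. 296.]
 [480. 331.]
 [475. 365.]
 [455. 394.]
 [426. 413.]
 [391. 419.]]
[[391.03807878 416.75134342]]
[[391.31102679 310.37817301]]
```

View pics/w2.png

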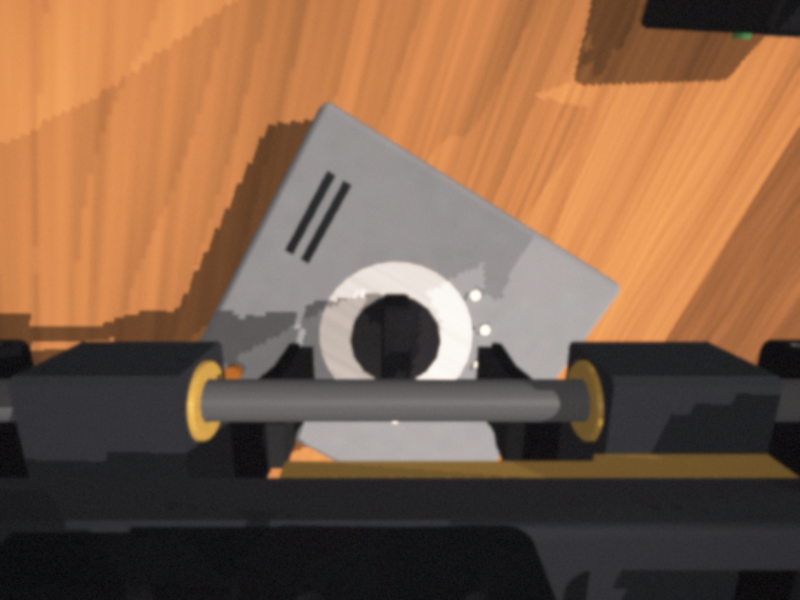

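```bash
cat >> h.py <<'E'
KO=.0016*F0[:,1]+.0015*F0[:,2]
E
python3 - <<'E'
from h import *
s=r.read_state()
print(*delta(s,kp(.036)+KO,frame(60)[0]))
E
```

```text
[ 1.67 -0.41 -2.34] [ 0.12 -0.1  -0.19]
```

```bash
python3 -m pendant '[{"translation":[0.44,-0.1,-0.58],"angular":[0.12,-0.1,-0.19],"hand":-0.2},{"translation":[0.41,-0.1,-0.59],"angular":[0,0,0],"hand":-0.2},{"translation":[0.41,-0.1,-0.59],"angular":[0,0,0],"hand":-0.2},{"translation":[0.41,-0.11,-0.58],"angular":[0,0,0],"hand":-0.2},{"translation":[0,0,0],"angular":[0,0,0],"hand":-0.2}]' 25
python3 -m pendant '[{"translation":[0,0,0],"angular":[0,0,0],"hand":-1},{"translation":[0,0,0],"angular":[0,0,0],"hand":-1},{"translation":[0,0,0],"angular":[0,0,0],"hand":-1},{"translation":[0,0,0],"angular":[0,0,0],"hand":-1},{"translation":[0,0,0],"angular":[0,0,0],"hand":-1}]' 25
python3 - <<'E'
from h import *
s=r.read_state(); print(s["time"],*delta(s,kp(.036)+KO,frame(60)[0]), s["width"],s["ft_force"],s["torque"])
print(frame(0)[1]*8)
E
```

```text
time: 3.5
ee_pos: [0.4214, 0.3272, 0.1098]
eef_rot: [0.494, 0.335, -0.334, 0.729]
ft_force: [0.9, 0.1, -0.3]
width: 0.0356
time: 4.0
ee_pos: [0.4208, 0.3283, 0.1108]
eef_rot: [0.494, 0.336, -0.333, 0.729]
ft_force: [-2.7, -1.1, 1.7]
width: 0.0119
4.0 [0.   0.1  0.05] [-0.06  0.02  0.21] 0.011859042683981719 [-2.72420539 -1.07916944  1.73621404] [-0.13020258  1.04372635 -0.21119074]
[-4.42224779  1.22436917  6.55321635]
```

```bash
python3 -m pendant '[{"translation":[0,0,0],"angular":[-4.42,1.22,6.55],"hand":-1},{"translation":[0,0,0],"angular":[-4.42,1.22,6.55],"hand":-1},{"translation":[0,0,0],"angular":[-4.42,1.22,6.55],"hand":-1},{"translation":[0,0,0],"angular":[-4.42,1.22,6.55],"hand":-1},{"translation":[0,0,0],"angular":[-4.42,1.22,6.55],"hand":-1},{"translation":[0,0,0],"angular":[-4.42,1.22,6.55],"hand":-1},{"translation":[0,0,0],"angular":[-4.42,1.22,6.55],"hand":-1},{"translation":[0,0,0],"angular":[-4.42,1.22,6.55],"hand":-1},{"translation":[0,0,0],"angular":[-4.42,1.22,6.55],"hand":-1},{"translation":[0,0,0],"angular":[-4.42,1.22,6.55],"hand":-1},{"translation":[0,0,0],"angular":[-4.42,1.22,6.55],"hand":-1},{"translation":[0,0,0],"angular":[-4.42,1.22,6.55],"hand":-1},{"translation":[0,0,0],"angular":[-4.42,1.22,6.55],"hand":-1},{"translation":[0,0,0],"angular":[-4.42,1.22,6.55],"hand":-1},{"translation":[0,0,0],"angular":[0,0,0],"hand":-1},{"translation":[0,0,0],"angular":[0,0,0],"hand":-1}]' 25
cat > st.py <<'E'
from h import *
s=r.read_state(); Rm=R.from_quat(s["eef_rot"]).as_matrix(); n=frame(0)[1]
z=Rm[:,2]; y0=F0[:,1]; u=F0[:,2]
print(s["time"],"theta",np.degrees(np.arctan2(-z@y0,z@u)).round(2),"tau n",(s["torque"]@n).round(3),"F",s["ft_force"].round(1),"w",s["width"].round(4),"q7",s["joint_positions"][6].round(2),*delta(s,kp(.036)+KO,frame(-60)[0]))
E
python3 st.py
```

```text
time: 5.6
ee_pos: [0.421, 0.3292, 0.1109]
eef_rot: [-0.325, 0.463, 0.092, 0.819]
ft_force: [3.0, 5.1, -2.9]
width: 0.0121Traceback (most recent call last):
  File "st.py", line 4, in <module>
    print(s["time"],"theta",np.degrees(np.arctan2(-z@y0,z@u)).round(2),"tau n",(s["torque"]@n).round(3),"F",s["ft_force"].round(1),"w",s["width"].round(4),"q7",s["joint_positions"][6].round(2),*delta(s,kp(.036)+KO,frame(-60)[0]))
                                                                                                                                       ^^^^^^^^^^^^^^^^
AttributeError: 'float' object has no attribute 'round'
```

```bash
sed -i 's/s\["width"\].round(4)/round(s["width"],4)/' st.py; python3 st.py
```

```text
5.6 theta -51.48 tau n 0.006 F [ 3.   5.1 -2.9] w 0.0121 q7 0.56 [-0.02  0.01  0.05] [-4.85  1.39  6.86]
```

```bash
python3 -m pendant '[{"translation":[0,0,0],"angular":[-2.2,0.6,3.3],"hand":-1},{"translation":[0,0,0],"angular":[-2.2,0.6,3.3],"hand":-1},{"translation":[0,0,0],"angular":[-1.1,0.3,1.6],"hand":-1},{"translation":[0,0,0],"angular":[-1.1,0.3,1.6],"hand":-1},{"translation":[0,0,0],"angular":[0,0,0],"hand":-1},{"translation":[0,0,0],"angular":[0,0,0],"hand":-1}]' 25
python3 st.py
```

```text
time: 6.2
ee_pos: [0.421, 0.3293, 0.1109]
eef_rot: [-0.408, 0.451, 0.14, 0.782]
ft_force: [1.3, 6.0, -5.2]
width: 0.012
6.2 theta -63.34 tau n -0.678 F [ 1.3  6.  -5.2] w 0.012 q7 0.77 [-0.02 -0.    0.04] [ 1.67 -0.41 -2.88]
```

```bash
python3 -m pendant '[{"translation":[0,0,0],"angular":[4.64,-1.28,-6.87],"hand":-1},{"translation":[0,0,0],"angular":[4.64,-1.28,-6.87],"hand":-1},{"translation":[0,0,0],"angular":[4.64,-1.28,-6.87],"hand":-1},{"translation":[0,0,0],"angular":[4.64,-1.28,-6.87],"hand":-1},{"translation":[0,0,0],"angular":[4.64,-1.28,-6.87],"hand":-1},{"translation":[0,0,0],"angular":[4.64,-1.28,-6.87],"hand":-1},{"translation":[0,0,0],"angular":[4.64,-1.28,-6.87],"hand":-1},{"translation":[0,0,0],"angular":[4.64,-1.28,-6.87],"hand":-1},{"translation":[0,0,0],"angular":[4.64,-1.28,-6.87],"hand":-1},{"translation":[0,0,0],"angular":[0,0,0],"hand":-1},{"translation":[0,0,0],"angular":[0,0,0],"hand":-1}]' 25
python3 st.py
```

```text
time: 7.3
ee_pos: [0.4211, 0.3286, 0.111]
eef_rot: [0.152, 0.442, -0.165, 0.869]
ft_force: [0.2, 2.5, 1.5]
width: 0.0119
7.3 theta 11.71 tau n -0.038 F [0.2 2.5 1.5] w 0.0119 q7 -0.53 [-0.03  0.07  0.03] [-39.7   11.08  58.68]
```

```bash
python3 -m pendant '[{"translation":[0,0,0],"angular":[0,0,0],"hand":0},{"translation":[0,0,0],"angular":[0,0,0],"hand":0},{"translation":[0,0,0],"angular":[0,0,0],"hand":0},{"translation":[-1.1,0.3,1.6],"angular":[0,0,0],"hand":0},{"translation":[-1.6,0.45,2.45],"angular":[0,0,0],"hand":0},{"translation":[-1.6,0.45,2.45],"angular":[0,0,0],"hand":0.5},{"translation":[-1.6,0.45,2.45],"angular":[0,0,0],"hand":1},{"translation":[0,0,0],"angular":[0,0,0],"hand":1},{"translation":[0,0,0],"angular":[0,0,0],"hand":1}]' 25
python3 - <<'E'
from h import *
s=r.read_state()
im=r.camera("wrist"); cv2.imwrite("pics/w3.png",cv2.resize(im[:,:,::-1],(800,600)))
P=[kp(.0325)+KO+.023*frame(th)[0][:,2] for th in(-12,12,36,192)]
print((proj("wrist",P,s)*800/560).round())
E
```

```text
time: 8.2
ee_pos: [0.3621, 0.3448, 0.2004]
eef_rot: [0.152, 0.442, -0.166, 0.868]
ft_force: [1.3, -0.6, -1.0]
width: 0.068
[[410. 343.]
 [394. 346.]
 [378. 343.]
 [394. 268.]]
```

View pics/w3.png

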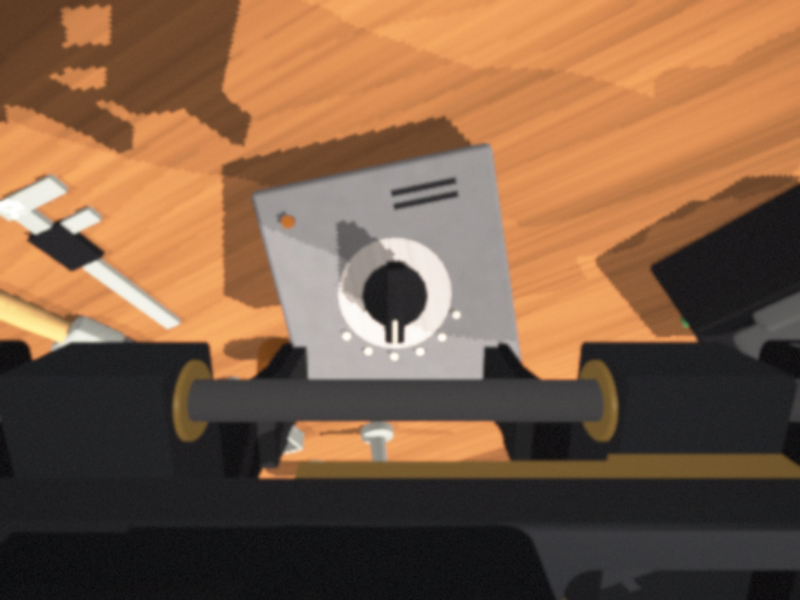

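```bash
cat >> h.py <<'E'
def down(yaw):
    t=np.radians(yaw); z=np.array([np.cos(t),np.sin(t),0]); x=np.array([0,0,-1.]); return np.c_[x,np.cross(z,x),z]
E
python3 - <<'E'
from h import *
s=r.read_state(); print(s["joint_positions"].round(2),*delta(s,[.464,-.331,.30],down(-58)))
E
```

```text
[-1.26  0.01  0.01  2.07  0.69  1.13 -0.48] [ 10.17 -67.52  10.03] [ 18.26  30.47 -29.72]
```

```bash
python3 -m pendant '[{"translation":[0.5,-1,4],"angular":[1.14,1.9,-1.86],"hand":1},{"translation":[0.5,-1,4],"angular":[1.14,1.9,-1.86],"hand":1},{"translation":[1.3,-4.4,0.2],"angular":[1.14,1.9,-1.86],"hand":1},{"translation":[1.3,-4.4,0.2],"angular":[1.14,1.9,-1.86],"hand":1},{"translation":[1.3,-4.4,0.2],"angular":[1.14,1.9,-1.86],"hand":1},{"translation":[1.3,-4.4,0.2],"angular":[1.14,1.9,-1.86],"hand":1},{"translation":[1.3,-4.4,0.2],"angular":[1.14,1.9,-1.86],"hand":1},{"translation":[1.3,-4.4,0.2],"angular":[1.14,1.9,-1.86],"hand":1},{"translation":[1.37,-4.4,0.2],"angular":[1.14,1.9,-1.86],"hand":1},{"translation":[0,-4.4,0.2],"angular":[1.14,1.9,-1.86],"hand":1},{"translation":[0,-4.4,0.2],"angular":[1.14,1.9,-1.86],"hand":1},{"translation":[0,-4.4,0.23],"angular":[1.14,1.9,-1.86],"hand":1},{"translation":[0,-4.4,0],"angular":[1.14,1.9,-1.86],"hand":1},{"translation":[0,-4.4,0],"angular":[1.14,1.9,-1.86],"hand":1},{"translation":[0,-4.4,0],"angular":[1.14,1.9,-1.86],"hand":1},{"translation":[0,-4.4,0],"angular":[1.16,1.97,-1.82],"hand":1},{"translation":[0,-3.92,0],"angular":[0,0,0],"hand":1},{"translation":[0,0,0],"angular":[0,0,0],"hand":0.5},{"translation":[0,0,0],"angular":[0,0,0],"hand":0}]' 20
python3 - <<'E'
from h import *
s=r.read_state(); print(s["time"],s["joint_positions"].round(2),*delta(s,[.464,-.331,.27],down(-58)))
im=r.camera("wrist"); cv2.imwrite("pics/w4.png",cv2.resize(im[:,:,::-1],(800,600)))
for k in("lid_grip","lid","pot"):
  print(k,[(np.round(np.array(d["point"])*800/560),round(d["confidence"],2)) for d in r.mark_of("wrist",k)])
E
```

```text
time: 10.15
ee_pos: [0.4585, -0.2916, 0.2986]
eef_rot: [0.336, 0.617, -0.34, 0.625]
ft_force: [-0.3, 0.0, 0.2]
width: 0.0775
10.15 [-0.6   0.24  1.27  1.66 -0.23  1.41  1.27] [ 0.55 -3.94 -2.86] [ 0.64  0.45 -0.88]
lid_grip [(array([324., 376.]), 0.96), (array([196., 250.]), 0.9), (array([406., 455.]), 0.76), (array([333., 220.]), 0.71), (array([ 71., 725.]), 0.36)]
lid [(array([314., 376.]), 0.73), (array([327., 223.]), 0.7), (array([189., 260.]), 0.58)]
pot []
```

View pics/w4.png

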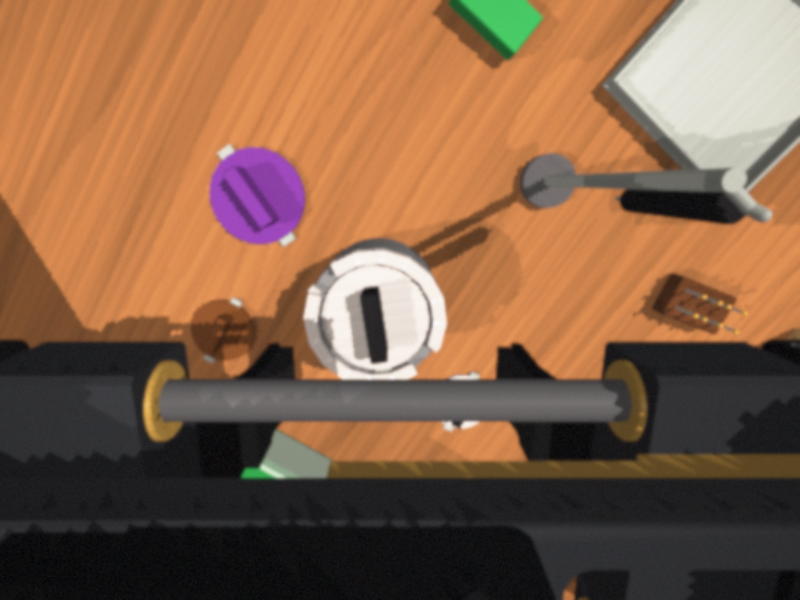

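```bash
python3 -m pendant '[{"translation":[0.1,-1,0],"angular":[0.16,0.1,-0.2],"hand":0},{"translation":[0.1,-1,0],"angular":[0.16,0.1,-0.2],"hand":0},{"translation":[0.1,-1,0],"angular":[0.16,0.1,-0.2],"hand":0},{"translation":[0.1,-0.9,0],"angular":[0.16,0.1,-0.2],"hand":0},{"translation":[0,0,0],"angular":[0,0,0],"hand":0}]' 20
python3 - <<'E'
from h import *
s=r.read_state(); print(s["time"],s["joint_positions"].round(2),s["width"],*delta(s,[.464,-.331,.27],down(-58)))
im=r.camera("wrist"); cv2.imwrite("pics/w5.png",cv2.resize(im[:,:,::-1],(800,600)))
im=r.camera("scene"); cv2.imwrite("pics/s5.png",cv2.resize(im[:,:,::-1],(800,600)))
E
```

```text
time: 10.85
ee_pos: [0.4645, -0.3281, 0.2999]
eef_rot: [0.342, 0.619, -0.339, 0.621]
ft_force: [0.5, -0.5, -0.8]
width: 0.0439
10.85 [-0.42  0.34  1.21  1.58 -0.32  1.44  1.38] 0.04392700545512437 [-0.05 -0.29 -2.99] [-0.14  0.29 -0.47]
```

View pics/w5.png

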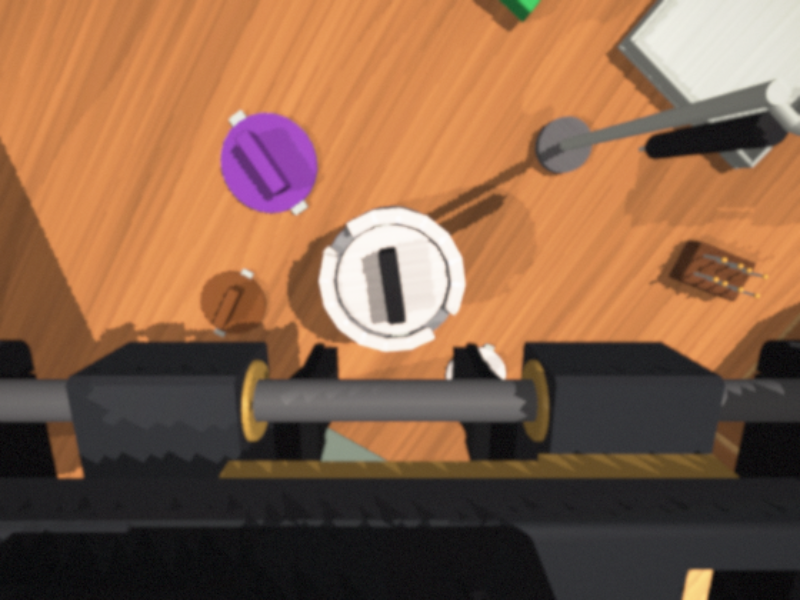

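View pics/s5.png

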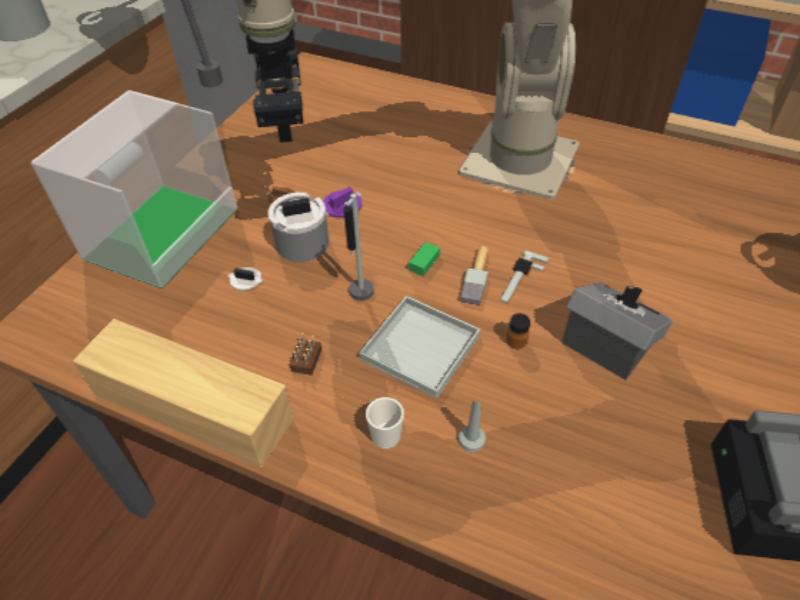

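```bash
python3 - <<'E'
import cv2
im=cv2.imread("pics/w5.png"); cv2.imwrite("pics/w5c.png",cv2.resize(im[195:365,305:480],None,fx=3.4,fy=3.4,interpolation=cv2.INTER_CUBIC))
E
```

```text
(no output)
```

View pics/w5c.png

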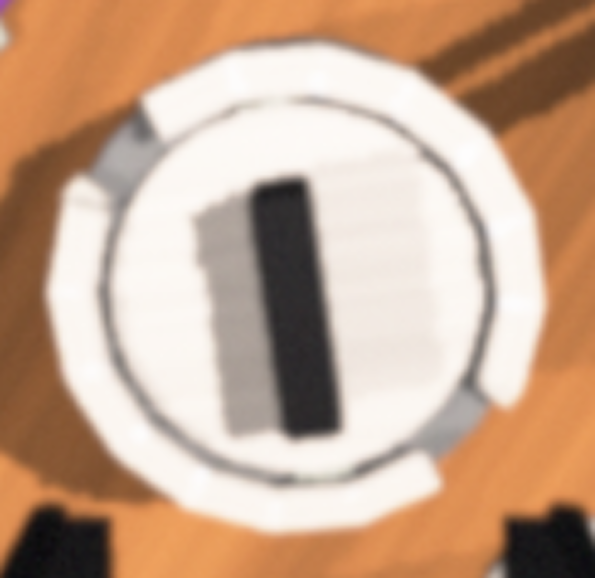

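```bash
python3 - <<'E'
from h import *
s=r.read_state()
z=lambda a:(np.array(a)/3.4+[305,195])*.7
A=lambda b:np.degrees(np.arctan2((b[1]-b[0])[1],(b[1]-b[0])[0])).round(1)
b=back("wrist",z([[110,140],[476,449]]),.092,s);print("slots",b.mean(0),A(b),np.linalg.norm(b[1]-b[0]))
b=back("wrist",z([[277,183],[315,437]]),.114,s);print("bar",b.mean(0),A(b),np.linalg.norm(b[1]-b[0]))
b=back("wrist",z([[296,288]]),.092,s);print("inner",b)
# top slot again with outer edges: zoom top image
im=cv2.imread("pics/top0.png");cv2.imwrite("pics/top0e.png",cv2.resize(im[222:282,360:422],None,fx=9,fy=9,interpolation=cv2.INTER_CUBIC))
E
```

```text
slots [ 0.46664956 -0.33031695  0.092     ] -8.3 0.11120059140884922
bar [ 0.46551831 -0.32922898  0.114     ] -49.3 0.0567362981514909
inner [[ 0.46494245 -0.3284438   0.092     ]]
```

View pics/top0e.png

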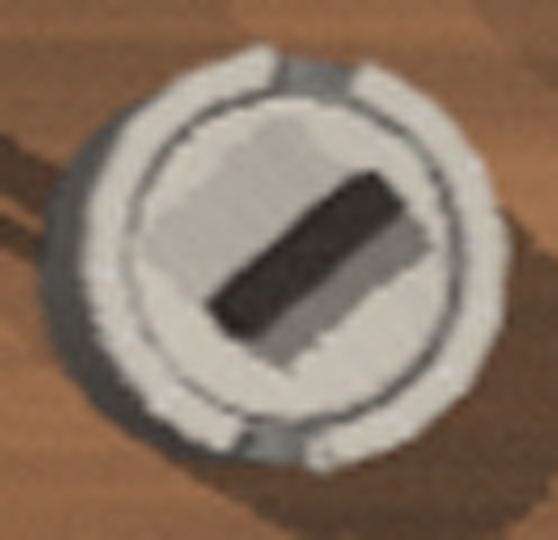

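```bash
python3 - <<'E'
from h import *
s=r.read_state()
print(*delta(s,[.4655,-.3293,.115],down(-49.7)), s["joint_positions"].round(2))
E
```

```text
[  0.1   -0.19 -18.48] [-0.18  0.27  7.81] [-0.42  0.34  1.21  1.58 -0.32  1.44  1.38]
```

```bash
python3 -m pendant '[{"translation":[0.1,-0.19,-1],"angular":[-0.2,0.25,3.9],"hand":0},{"translation":[0,0,-3.5],"angular":[0,0,3.9],"hand":0},{"translation":[0,0,-3.5],"angular":[0,0,0],"hand":0},{"translation":[0,0,-3.5],"angular":[0,0,0],"hand":0},{"translation":[0,0,-2.2],"angular":[0,0,0],"hand":0},{"translation":[0,0,-0.5],"angular":[0,0,0],"hand":0},{"translation":[0,0,0],"angular":[0,0,0],"hand":0},{"translation":[0,0,0],"angular":[0,0,0],"hand":0}]' 20
python3 - <<'E'
from h import *
s=r.read_state()
print(*delta(s,[.4655,-.3293,.115],down(-49.7)), s["joint_positions"].round(2))
im=r.camera("wrist"); cv2.imwrite("pics/w6.png",cv2.resize(im[:,:,::-1],(800,600)))
P=[[.4655,-.3293,.114],[.4655,-.3293,.086]]
print(proj("wrist",P,s)*800/560)
E
```

```text
time: 11.75
ee_pos: [0.4659, -0.3304, 0.1591]
eef_rot: [0.297, 0.641, -0.298, 0.642]
ft_force: [-1.4, -0.1, 0.3]
width: 0.0437
[-0.04  0.11 -4.41] [0.1  0.1  0.05] [-0.31  0.45  1.07  1.76 -0.43  1.18  1.59]
[[394.25059297 349.86655042]
 [394.24780601 329.71266783]]
```

View pics/w6.png

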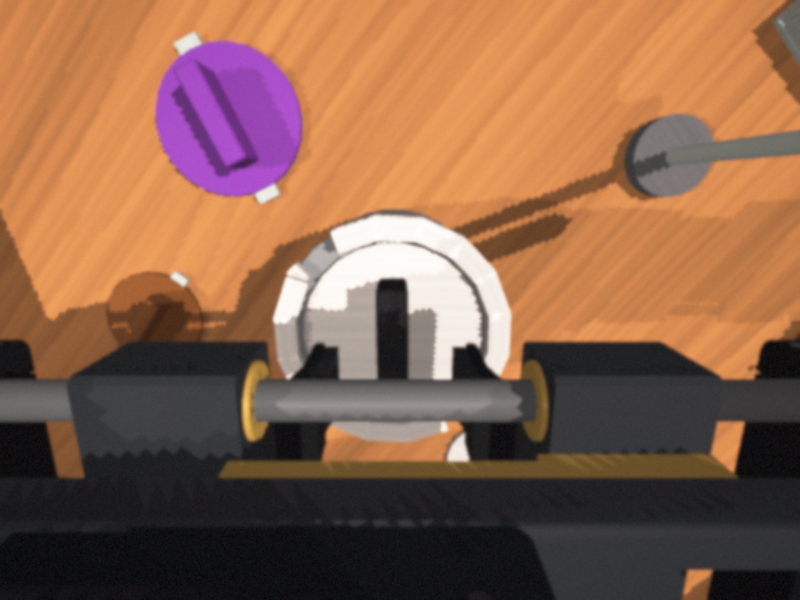

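```bash
python3 -m pendant '[{"translation":[0,0.08,-1.5],"angular":[0,0,0],"hand":0},{"translation":[0,0,-1.5],"angular":[0,0,0],"hand":0},{"translation":[0,0,-1],"angular":[0,0,0],"hand":0},{"translation":[0,0,-0.3],"angular":[0,0,0],"hand":0},{"translation":[0,0,0],"angular":[0,0,0],"hand":-1},{"translation":[0,0,0],"angular":[0,0,0],"hand":-1},{"translation":[0,0,0],"angular":[0,0,0],"hand":-1},{"translation":[0,0,0],"angular":[0,0,0],"hand":-1},{"translation":[0,0,0],"angular":[0,0,0],"hand":-1}]' 25
cat > st2.py <<'E'
from h import *
s=r.read_state(); z=R.from_quat(s["eef_rot"]).as_matrix()[:,2]
print(s["time"],"yaw",np.degrees(np.arctan2(z[1],z[0])).round(2),"pos",s["ee_pos"].round(4),"F",s["ft_force"].round(1),"T",s["torque"].round(2),"w",round(s["width"],4),s["joint_positions"].round(2))
E
python3 st2.py
```

```text
time: 12.7
ee_pos: [0.4653, -0.3297, 0.115]
eef_rot: [0.297, 0.641, -0.298, 0.642]
ft_force: [-0.8, 0.2, 1.3]
width: 0.0138
12.7 yaw -49.8 pos [ 0.4653 -0.3297  0.115 ] F [-0.8  0.2  1.3] T [-0.08  0.13  0.02] w 0.0138 [-0.27  0.5   1.03  1.81 -0.48  1.11  1.63]
```

Gripped. Turn anticlockwise 42° first, then feel for the stop.

```bash
python3 -m pendant '[{"translation":[0,0,0],"angular":[0,0,6],"hand":-1},{"translation":[0,0,0],"angular":[0,0,6],"hand":-1},{"translation":[0,0,0],"angular":[0,0,6],"hand":-1},{"translation":[0,0,0],"angular":[0,0,6],"hand":-1},{"translation":[0,0,0],"angular":[0,0,6],"hand":-1},{"translation":[0,0,0],"angular":[0,0,6],"hand":-1},{"translation":[0,0,0],"angular":[0,0,4],"hand":-1},{"translation":[0,0,0],"angular":[0,0,0],"hand":-1},{"translation":[0,0,0],"angular":[0,0,0],"hand":-1}]' 25
python3 st2.py
```

```text
time: 13.6
ee_pos: [0.4652, -0.3297, 0.1149]
eef_rot: [0.061, 0.704, -0.061, 0.705]
ft_force: [-1.3, 0.5, 3.0]
width: 0.0139
13.6 yaw -9.92 pos [ 0.4652 -0.3297  0.1149] F [-1.3  0.5  3. ] T [0.04 0.09 0.12] w 0.0139 [-0.17  0.43  0.87  1.8  -0.37  1.08  2.24]
```

```bash
python3 -m pendant '[{"translation":[0,0,0],"angular":[0,0,1],"hand":-1},{"translation":[0,0,0],"angular":[0,0,1],"hand":-1},{"translation":[0,0,0],"angular":[0,0,0],"hand":-1}]' 25
python3 st2.py
python3 -m pendant '[{"translation":[0,0,0],"angular":[0,0,1],"hand":-1},{"translation":[0,0,0],"angular":[0,0,1],"hand":-1},{"translation":[0,0,0],"angular":[0,0,0],"hand":-1}]' 25
python3 st2.py
```

```text
time: 13.9
ee_pos: [0.4654, -0.3298, 0.1149]
eef_rot: [0.048, 0.705, -0.048, 0.706]
ft_force: [0.4, 0.4, 6.1]
width: 0.0137
13.9 yaw -7.77 pos [ 0.4654 -0.3298  0.1149] F [0.4 0.4 6.1] T [-0.05  0.05 -0.04] w 0.0137 [-0.16  0.43  0.86  1.8  -0.37  1.08  2.27]
time: 14.2
ee_pos: [0.4654, -0.3298, 0.1149]
eef_rot: [0.035, 0.706, -0.036, 0.707]
ft_force: [0.3, -0.2, 5.4]
width: 0.0136
14.2 yaw -5.8 pos [ 0.4654 -0.3298  0.1149] F [ 0.3 -0.2  5.4] T [-0.11 -0.03 -0.04] w 0.0136 [-0.16  0.43  0.86  1.8  -0.36  1.08  2.3 ]
```

```bash
python3 -m pendant '[{"translation":[0,0,0],"angular":[0,0,1],"hand":-1},{"translation":[0,0,0],"angular":[0,0,1],"hand":-1},{"translation":[0,0,0],"angular":[0,0,0],"hand":-1}]' 25
python3 st2.py
python3 - <<'E'
from h import *
s=r.read_state()
im=r.camera("wrist"); cv2.imwrite("pics/w7.png",cv2.resize(im[:,:,::-1],(800,600)))
im=r.camera("top"); cv2.imwrite("pics/t7.png",cv2.resize(im[190:310,330:470,::-1],None,fx=5,fy=5,interpolation=cv2.INTER_CUBIC))
E
```

```text
time: 14.5
ee_pos: [0.4654, -0.3306, 0.115]
eef_rot: [0.023, 0.706, -0.024, 0.707]
ft_force: [1.5, -5.2, 2.8]
width: 0.0137
14.5 yaw -3.81 pos [ 0.4654 -0.3306  0.115 ] F [ 1.5 -5.2  2.8] T [-1.04 -0.43 -0.4 ] w 0.0137 [-0.15  0.43  0.85  1.8  -0.36  1.07  2.33]
```

View pics/w7.png

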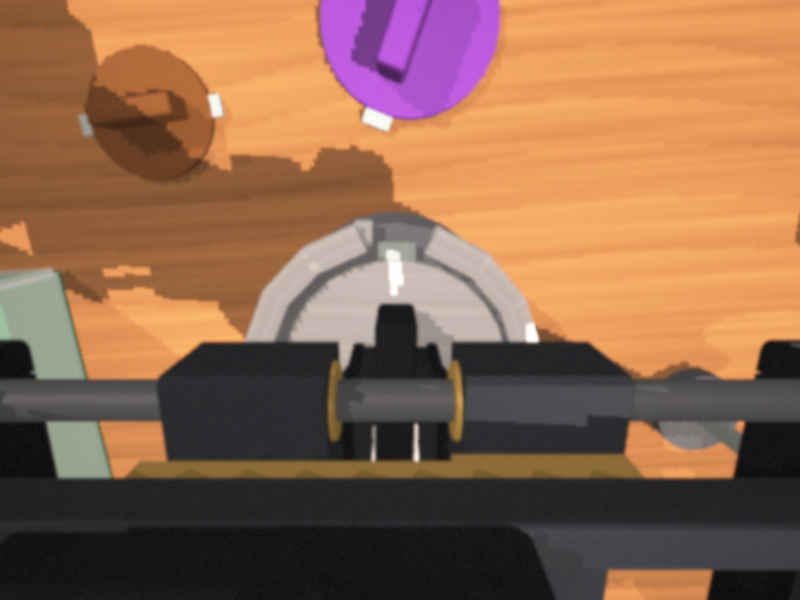

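View pics/t7.png

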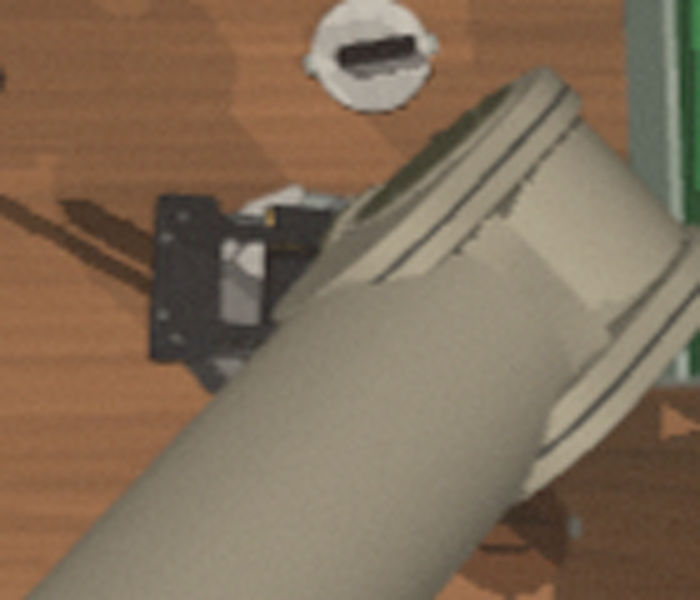

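```bash
python3 -m pendant '[{"translation":[0,0.03,0],"angular":[0,0,-1.6],"hand":-1},{"translation":[0,0.03,0],"angular":[0,0,-1.6],"hand":-1},{"translation":[0,0,0],"angular":[0,0,0],"hand":-1}]' 25
python3 st2.py
python3 -m pendant '[{"translation":[0,0,0.3],"angular":[0,0,0],"hand":-1},{"translation":[0,0,0.3],"angular":[0,0,0],"hand":-1},{"translation":[0,0,0.2],"angular":[0,0,0],"hand":-1},{"translation":[0,0,0],"angular":[0,0,0],"hand":-1}]' 30
python3 st2.py
```

```text
time: 14.9
ee_pos: [0.4652, -0.3293, 0.1149]
eef_rot: [0.043, 0.705, -0.044, 0.706]
ft_force: [-1.0, -3.0, 6.0]
width: 0.0138
14.9 yaw -7.08 pos [ 0.4652 -0.3293  0.1149] F [-1. -3.  6.] T [-0.53  0.06 -0.02] w 0.0138 [-0.16  0.43  0.86  1.8  -0.37  1.08  2.28]
time: 15.3
ee_pos: [0.4642, -0.3292, 0.1221]
eef_rot: [0.043, 0.706, -0.044, 0.705]
ft_force: [-4.4, -6.0, -0.7]
width: 0.0139
15.3 yaw -7.0 pos [ 0.4642 -0.3292  0.1221] F [-4.4 -6.  -0.7] T [-1.17  0.86  0.1 ] w 0.0139 [-0.17  0.42  0.87  1.8  -0.36  1.09  2.27]
```

```bash
python3 -m pendant '[{"translation":[-0.04,-0.06,0.3],"angular":[0,0,0],"hand":-1},{"translation":[0,0,0.3],"angular":[0,0,0],"hand":-1},{"translation":[0,0,0.3],"angular":[0,0,0],"hand":-1},{"translation":[0,0,0],"angular":[0,0,0],"hand":-1}]' 30
python3 st2.py
```

```text
time: 15.7
ee_pos: [0.4653, -0.3297, 0.1326]
eef_rot: [0.043, 0.705, -0.043, 0.707]
ft_force: [0.4, -0.2, -1.4]
width: 0.0139
15.7 yaw -6.99 pos [ 0.4653 -0.3297  0.1326] F [ 0.4 -0.2 -1.4] T [0.02 0.01 0.03] w 0.0139 [-0.17  0.41  0.87  1.79 -0.35  1.11  2.27]
```

```bash
python3 -m pendant '[{"translation":[0,0,1],"angular":[0,0,0],"hand":-1},{"translation":[0,0,1.5],"angular":[0,0,0],"hand":-1},{"translation":[0,0,2],"angular":[0,0,0],"hand":-1},{"translation":[0,0,2],"angular":[0,0,0],"hand":-1},{"translation":[0,0,2.5],"angular":[0,0,0],"hand":-1},{"translation":[0,0,2.5],"angular":[0,0,0],"hand":-1},{"translation":[0,0,2.5],"angular":[0,0,0],"hand":-1},{"translation":[0,0,2.5],"angular":[0,0,0],"hand":-1},{"translation":[0,0,2],"angular":[0,0,0],"hand":-1},{"translation":[0,0,1],"angular":[0,0,0],"hand":-1},{"translation":[0,0,0],"angular":[0,0,0],"hand":-1}]' 30
python3 st2.py
python3 - <<'E'
from h import *
im=r.camera("scene"); cv2.imwrite("pics/s8.png",cv2.resize(im[:,:,::-1],(800,600)))
E
```

```text
time: 16.8
ee_pos: [0.465, -0.33, 0.3283]
eef_rot: [0.043, 0.705, -0.044, 0.707]
ft_force: [-0.1, -0.5, -1.6]
width: 0.014
16.8 yaw -7.01 pos [ 0.465  -0.33    0.3283] F [-0.1 -0.5 -1.6] T [ 0.    0.02 -0.  ] w 0.014 [-0.26  0.24  0.96  1.52 -0.2   1.48  2.16]
```

View pics/s8.png

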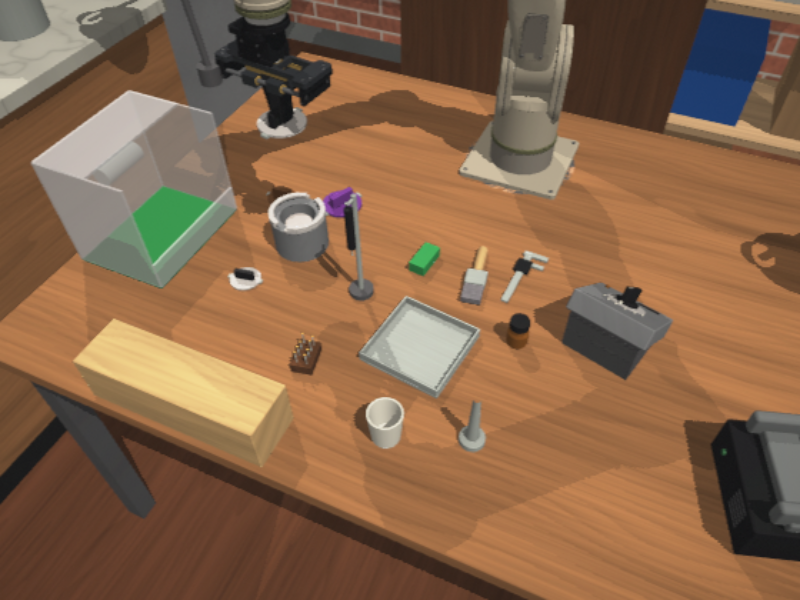

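Lid is held, the pot is open. Carry it above the stand to the tray.

```bash
python3 -m pendant '[{"translation":[0.5,1.2,0],"angular":[0,0,0],"hand":-1},{"translation":[1.1,2.4,0],"angular":[0,0,0],"hand":-1},{"translation":[1.1,2.5,0],"angular":[0,0,0],"hand":-1},{"translation":[1.1,2.5,0],"angular":[0,0,0],"hand":-1},{"translation":[1.1,2.5,0],"angular":[0,0,0],"hand":-1},{"translation":[1.1,2.5,0],"angular":[0,0,0],"hand":-1},{"translation":[1.1,2.5,0],"angular":[0,0,0],"hand":-1},{"translation":[1.1,2.5,0],"angular":[0,0,0],"hand":-1},{"translation":[1.1,2.5,0],"angular":[0,0,0],"hand":-1},{"translation":[1.1,2.5,0],"angular":[0,0,0],"hand":-1},{"translation":[1.1,2.5,0],"angular":[0,0,0],"hand":-1},{"translation":[1.1,2.5,0],"angular":[0,0,0],"hand":-1},{"translation":[1.1,2.5,0],"angular":[0,0,0],"hand":-1},{"translation":[1,1.5,0],"angular":[0,0,0],"hand":-1},{"translation":[0.4,0.7,0],"angular":[0,0,0],"hand":-1},{"translation":[0,0,0],"angular":[0,0,0],"hand":-1},{"translation":[0,0,0],"angular":[0,0,0],"hand":-1}]' 30
python3 st2.py
python3 - <<'E'
from h import *
s=r.read_state()
print(*delta(s,[.617,.004,.10],down(-7)))
im=r.camera("wrist"); cv2.imwrite("pics/w9.png",cv2.resize(im[:,:,::-1],(800,600)))
t=[[.7016,.0716,.022],[.6864,-.0828,.022],[.5296,-.0658,.022],[.5462,.0902,.022]]
print((proj("wrist",t,s)/.7).round())
E
```

```text
time: 18.55
ee_pos: [0.6154, 0.0019, 0.3266]
eef_rot: [0.043, 0.706, -0.044, 0.706]
ft_force: [-0.1, -1.3, -1.5]
width: 0.0139
18.55 yaw -7.1 pos [0.6154 0.0019 0.3266] F [-0.1 -1.3 -1.5] T [-0.04 -0.01 -0.06] w 0.0139 [-0.67  0.34  0.78  1.39 -0.24  1.5   1.55]
[  0.16   0.21 -22.66] [0.09 0.02 0.1 ]
[[472. 332.]
 [322. 336.]
 [312. 178.]
 [478. 175.]]
```

View pics/w9.png

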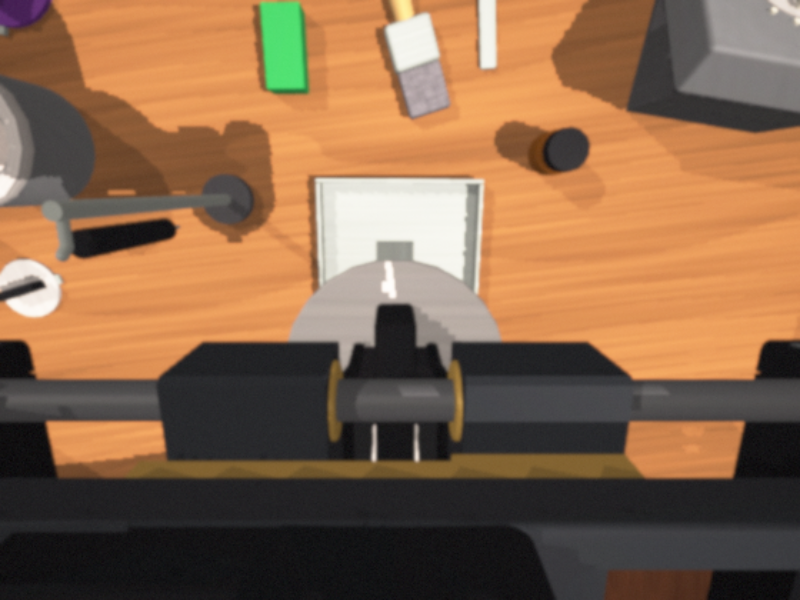

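```bash
python3 -m pendant '[{"translation":[0.16,0.4,-1.5],"angular":[0,0,0],"hand":-1},{"translation":[0,0,-3],"angular":[0,0,0],"hand":-1},{"translation":[0,0,-3],"angular":[0,0,0],"hand":-1},{"translation":[0,0,-3],"angular":[0,0,0],"hand":-1},{"translation":[0,0,-3],"angular":[0,0,0],"hand":-1},{"translation":[0,0,-3],"angular":[0,0,0],"hand":-1},{"translation":[0,0,-3],"angular":[0,0,0],"hand":-1},{"translation":[0,0,-3],"angular":[0,0,0],"hand":-1},{"translation":[0,0,-2.5],"angular":[0,0,0],"hand":-1},{"translation":[0,0,-1.5],"angular":[0,0,0],"hand":-1},{"translation":[0,0,-0.6],"angular":[0,0,0],"hand":-1},{"translation":[0,0,0],"angular":[0,0,0],"hand":-1},{"translation":[0,0,0],"angular":[0,0,0],"hand":-1}]' 30
python3 st2.py
python3 - <<'E'
from h import *
s=r.read_state()
print(*delta(s,[.617,.006,.039],down(-7)))
E
```

```text
time: 19.9
ee_pos: [0.618, 0.0073, 0.0567]
eef_rot: [0.043, 0.705, -0.043, 0.707]
ft_force: [0.1, -1.0, -1.0]
width: 0.0137
19.9 yaw -7.01 pos [0.618  0.0073 0.0567] F [ 0.1 -1.  -1. ] T [ 0.03 -0.02 -0.01] w 0.0137 [-0.6   0.57  0.66  1.71 -0.4   1.01  1.66]
[-0.1  -0.13 -1.77] [0.04 0.14 0.01]
```

```bash
python3 -m pendant '[{"translation":[-0.1,-0.1,-0.5],"angular":[0,0,0],"hand":-1},{"translation":[0,0,-0.5],"angular":[0,0,0],"hand":-1},{"translation":[0,0,-0.3],"angular":[0,0,0],"hand":-1},{"translation":[0,0,-0.2],"angular":[0,0,0],"hand":-1},{"translation":[0,0,-0.1],"angular":[0,0,0],"hand":-1},{"translation":[0,0,0],"angular":[0,0,0],"hand":-1}]' 30
python3 st2.py
python3 -m pendant '[{"translation":[0,0,-0.1],"angular":[0,0,0],"hand":-1},{"translation":[0,0,0],"angular":[0,0,0],"hand":-1}]' 30
python3 st2.py
```

```text
time: 20.5
ee_pos: [0.6163, 0.0064, 0.0396]
eef_rot: [0.043, 0.706, -0.043, 0.706]
ft_force: [-0.9, -0.2, -0.4]
width: 0.0137
20.5 yaw -7.0 pos [0.6163 0.0064 0.0396] F [-0.9 -0.2 -0.4] T [ 0.01 -0.02 -0.01] w 0.0137 [-0.59  0.59  0.65  1.72 -0.42  0.98  1.67]
time: 20.7
ee_pos: [0.6165, 0.0063, 0.0391]
eef_rot: [0.043, 0.705, -0.043, 0.706]
ft_force: [-2.2, 0.4, 2.8]
width: 0.0135
20.7 yaw -7.0 pos [0.6165 0.0063 0.0391] F [-2.2  0.4  2.8] T [0.08 0.33 0.04] w 0.0135 [-0.58  0.59  0.65  1.72 -0.42  0.98  1.67]
```

```bash
python3 -m pendant '[{"translation":[0,0,-0.04],"angular":[0,0,0],"hand":-1},{"translation":[0,0,0],"angular":[0,0,0],"hand":-1},{"translation":[0,0,0],"angular":[0,0,0],"hand":-1}]' 8
python3 st2.py
python3 -m pendant '[{"translation":[0,0,0],"angular":[0,0,0],"hand":-0.3},{"translation":[0,0,0],"angular":[0,0,0],"hand":-0.1},{"translation":[0,0,0],"angular":[0,0,0],"hand":0},{"translation":[0,0,1],"angular":[0,0,0],"hand":0},{"translation":[0,0,2],"angular":[0,0,0],"hand":0},{"translation":[0,0,3],"angular":[0,0,0],"hand":0},{"translation":[0,0,4],"angular":[0,0,0],"hand":0},{"translation":[0,0,4],"angular":[0,0,0],"hand":0},{"translation":[0,0,4],"angular":[0,0,0],"hand":0},{"translation":[0,0,4],"angular":[0,0,0],"hand":0},{"translation":[-1,0,4],"angular":[0,0,0],"hand":0},{"translation":[-3,0,2],"angular":[0,0,0],"hand":0},{"translation":[-3,0,1],"angular":[0,0,0],"hand":0},{"translation":[-3,0,0],"angular":[0,0,0],"hand":0},{"translation":[-2,0,0],"angular":[0,0,0],"hand":0},{"translation":[0,0,0],"angular":[0,0,0],"hand":0}]' 8
python3 st2.py
python3 - <<'E'
from h import *
for n in("scene","wrist","top"):
  im=r.camera(n); cv2.imwrite(f"pics/{n}F.png",cv2.resize(im[:,:,::-1],(800,600)))
  if n=="scene": cv2.imwrite(f"pics/sceneFz.png",cv2.resize(im[190:290,230:350,::-1],None,fx=6,fy=6,interpolation=cv2.INTER_CUBIC))
E
```

```text
time: 21.0
ee_pos: [0.6166, 0.0063, 0.039]
eef_rot: [0.043, 0.705, -0.043, 0.706]
ft_force: [-4.5, -0.6, 7.0]
width: 0.014
21.0 yaw -7.0 pos [0.6166 0.0063 0.039 ] F [-4.5 -0.6  7. ] T [-0.02  0.82 -0.02] w 0.014 [-0.58  0.59  0.65  1.72 -0.42  0.98  1.67]
time: 22.6
ee_pos: [0.4947, 0.006, 0.3293]
eef_rot: [0.044, 0.705, -0.042, 0.706]
ft_force: [0.5, -0.2, 0.3]
width: 0.0435
22.6 yaw -7.0 pos [0.4947 0.006  0.3293] F [ 0.5 -0.2  0.3] T [0.01 0.01 0.06] w 0.0435 [-0.87 -0.03  0.76  1.7   0.02  1.47  1.34]
```

View pics/sceneF.png

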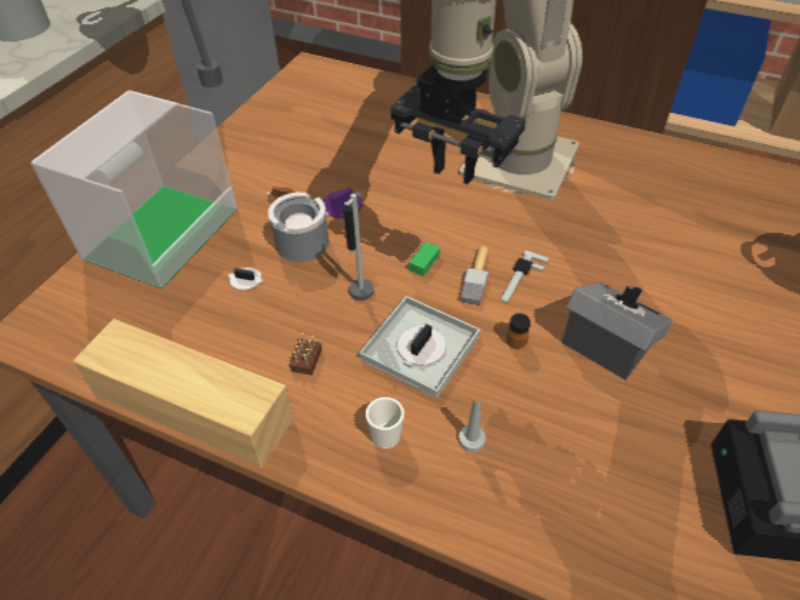

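View pics/sceneFz.png

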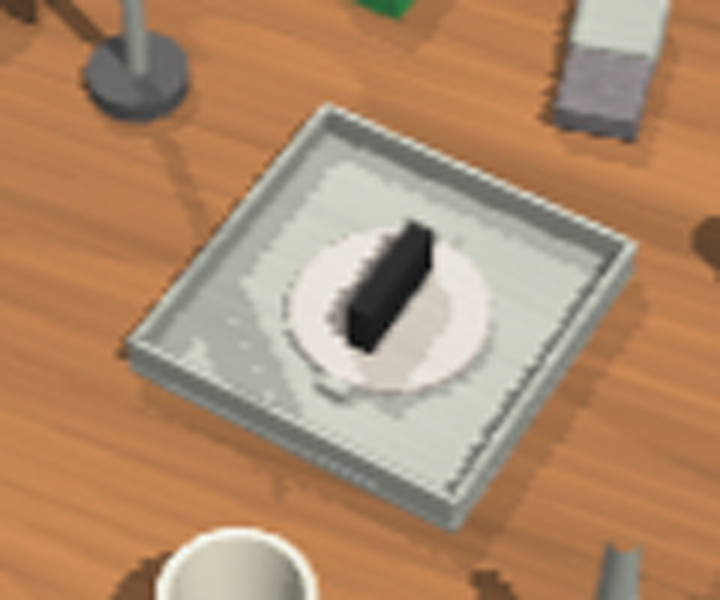

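View pics/topF.png

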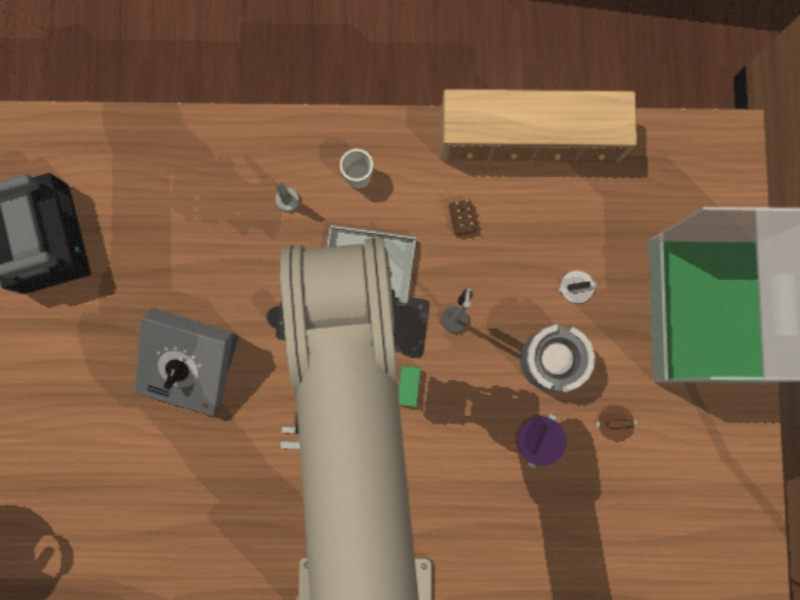

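```bash
python3 -c "
from bench import r
print(r.close_job())"
```

```text
the job is handed in; nothing more can be done
None
```

The selector is three clicks clockwise of its zero stop, the lid is in the tray, and I handed the job in at about 22.8 s of the 61 s allowed.

- **Selector:** It started at the last detent. I turned it anticlockwise until the end stop pushed back (about 0.68 N m at −63°), then clockwise 75° and let go. The wrist picture taken after release shows its white line on the fourth dot, which is three clicks from zero.
- **Lid:** I turned it anticlockwise by its bar until I felt the stop, eased back about 3° into the slots and lifted it straight out. It rubbed lightly on one side (about 7 N) for part of the lift, so I shifted it by under 1 mm. I lowered it until it touched the tray (about 7 N upwards) and released it.
- **Last checks:** The final scene picture shows the lid flat and right way up in the middle of the tray, and the pot open. The bystanders look unmoved. In the last top picture the arm hides part of the tray, jar, brush and caliper, so for those I rely on the scene picture. The gripper was clear of everything, with forces near zero.
- **Disagreements:** The wrist camera put the console about 2 mm and the tray about 3 mm from where the top camera did, and I used the wrist camera's values. My first reading of the bar's angle was about 8° off, and I corrected it before gripping. On the way to the pot one move stopped about 4 cm short, with joint 3 near its limit; a further move made it up.

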